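# Close the casting mould crosswise

### The arm

A 6-joint arm with a two-finger parallel gripper is mounted at the origin on the work surface. World frame = base frame: x ahead of the robot, y to its left, z up, the work surface at z = 0. Lengths are in m, angles in degrees, forces in N, time in s.
With the tool pointing down it reaches from about 0.425 to 0.95 m from the base axis. Payload 3.5 kg.
Tool frame: the origin (TCP) lies at the centre of the arm's flange, where the gripper is bolted on; the fingertips stand 173 mm ahead of it and the grasp point (between the pads) lies 155 mm ahead of it; z points along the fingers, x is the direction in which the jaws open and shut, and the axes are right-handed (so a half turn about z gives the same grasp; the last joint's range is limited). The gripper opens to 85 mm and grips with 20 to 120 N. Pads are 22 mm wide; open, the fingers measure 114 mm over their backs; the gripper's body (76 mm by 85 mm) begins 54 mm behind the grasp point. The pads swing forward as they close: fully open they stand 13 mm farther back than shut.
Start: joints at [-78.724, 16.404, 90.338, -0, 73.258, -8.594], TCP at [0.229, -0.635, 0.405] pointing down, gripper open.
Joint ranges: [-158.93, 158.93], [-51.34, 127.21], [12.03, 142.37], [-87.48, 267.48], [13.55, 161.25], [-162.69, 162.69]. Speed limits (degrees/s): [159.86, 159.86, 180, 180, 180, 180].

### API

Orientations are given as a 3x3 rotation matrix whose columns are the frame's x, y, z axes.
In Python, from cell import get_obs, cams, env gives the robot as it stands.
- The arm moves only by the tool send_rows, never from a script. Its arguments are lists of equal length, an entry for each row: "claw": the opening, from 0 (shut) to 1 (fully open); "offset": the shift along the tool's x, y, z in m, a list of three; "turn": the turn about the tool's z in rad. A call has 1 to 5 rows; each row shifts and turns the commanded pose from where the row before left it, along the tool's axes as they then stand; what a row does not reach is not made up. A row lasts 1/8 s, in which the tool goes at most 62.5 mm and 10.7 degrees, less where a joint would pass 70% of its speed; a pose out of reach is approached as far as the arm can. A call is refused whole if a number of a shift passes 0.0625 or a number of a turn 0.188, either way. A call with a gripper value outside its range is refused whole. The fingers move at their own pace and stop on an object; the grip force is fixed at half the most. Time passes only in rows, so rows that do not move let the fingers close. It gives the time, the measured TCP pose, the force and the opening at its end, in the units of the state.
- get_obs(): the state, without advancing time (a new reading comes with each control period).
- cams.snapshot(name): name is "scene" or "top"; returns the picture (480x640x3 uint8, red, green, blue); there is no depth.
- cams.calibration(name): a dict with "fx", "fy", "cx", "cy" (pixels), "position" and "rotation" of the camera in the world. Camera axes: x right, y up, looking along -z (the intrinsics and any distortion apply to the point x, -y, -z); pixel columns grow to the right and rows downward; lengths in m; the calibration is good to about 2 mm. A picture is of the moment at which its call begins. calibration takes no time and is no camera call.
- env.finish_job(): hands the job in, once; it reports no verdict.
The state is a dict: "time": time; "joints": joint angles; "joint_vel": joint speeds; "tau": joint torques, N m; "ee_pos": TCP position; "ee_rot": TCP orientation; "wrist_force": force on the tool from outside, world axes, zero at the start; "moment": the same for the moment, N m; "grip_width": finger opening in m.
Only numpy, scipy, OpenCV 4.12 (cv2) and the standard library are available. Lean on these libraries where they do the work, as an engineer would, in place of code of your own. Each camera call takes 0.05 s, during which the arm holds its last target. There are 200 camera calls.

### The job

Close the plaster casting mould that has the orange caps by pushing its four studs straight down, crosswise so that the lid seats evenly: the second stud of each round is the one diagonally opposite the first. In the first round push every stud only about half way down; in the second round push every stud fully home. Leave the mould with the blue caps alone and leave the lid sitting flat and untouched.

Things in the scene. Friction and masses are not known exactly. Their poses are not given: they have to be found in the camera images.
- mould_lid: white plaster lid of the orange-capped mould, 160 x 160 x 14 mm, loose, on springy pins. Origin: centre of its underside, 78 mm above the table at the start, 50 mm when seated. The 4 studs pass through it at (+-58, +-58) mm along its x and y, caps 2 to 8 mm clear of it at the start. Four guide tabs 30 mm wide, tops at 98 mm, flank the middles of its sides. Lower half 190 x 190 mm, fixed.
- mould_cap_a (a point): centre of the flat top of an orange stud cap, 36 mm across, 14 mm thick. Cap a, opposite c; neighbours stand 116 mm apart. Top starts 108 to 114 mm above the table; half way is about 96 mm; fully home 78 mm. The stud slides straight down against 6 N of friction plus a few newtons of lid spring, and stays where it is left.
- mould_cap_b (a point): centre of the flat top of an orange stud cap, 36 mm across, 14 mm thick. Cap b, diagonally opposite d. Top starts 108 to 114 mm above the table; half way is about 96 mm; fully home 78 mm. The stud slides straight down against 6 N of friction plus a few newtons of lid spring, and stays where it is left.
- mould_cap_c (a point): centre of the flat top of an orange stud cap, 36 mm across, 14 mm thick. Cap c, diagonally opposite a. Top starts 108 to 114 mm above the table; half way is about 96 mm; fully home 78 mm. The stud slides straight down against 6 N of friction plus a few newtons of lid spring, and stays where it is left.
- mould_cap_d (a point): centre of the flat top of an orange stud cap, 36 mm across, 14 mm thick. Cap d, diagonally opposite b. Top starts 108 to 114 mm above the table; half way is about 96 mm; fully home 78 mm. The stud slides straight down against 6 N of friction plus a few newtons of lid spring, and stays where it is left.
- other: the other mould, of the same make and size but with blue caps, standing open beside it, fixed: not to be pushed or closed. Origin: centre of its underside, on the table; its sides run along its x and y.
- other_lid: lid of that blue-capped mould, same size, on the same pins and to be left there. Origin: centre of its underside.
Things that resemble listed ones, but are neither listed nor needed, are in the scene too. Leave any red or turquoise look-alike of the mould_lid alone.

How it is judged (in metres and radians):
On the way:
1. all four orange studs are part way down at once (at least 10 mm and less than 28 mm of their 36 mm) (height (world z) of mould_cap_a between 0.086 and 0.104 m and height (world z) of mould_cap_b between 0.086 and 0.104 m and height (world z) of mould_cap_c between 0.086 and 0.104 m and height (world z) of mould_cap_d between 0.086 and 0.104 m), for 0.2 s.
At the end, for the whole second after the job is handed in: All four orange caps are home (tops within 5 mm of 78 mm above the table), their lid sits on the lower half (within 4 mm, tilted less than 2 degrees) and at rest, and the other mould's lid is within 10 mm of where it was (height (world z) of each of mould_cap_a, mould_cap_b, mould_cap_c, mould_cap_d below 0.083 m and height (world z) of mould_lid below 0.054 m and angle between mould_lid's own z axis and vertical below 0.035 rad and linear speed of mould_lid below 0.01 m/s and distance of other_lid from where it was at the start of the episode below 0.01 m); the robot touches nothing.
It fails at once if one orange stud stands more than 26 mm lower than another (pushed home in one go, lid cocked) (z of any of mould_cap_a, mould_cap_c, mould_cap_d in the frame of mould_cap_b above 0.026 m or z of any of mould_cap_a, mould_cap_b, mould_cap_d in the frame of mould_cap_c above 0.026 m or z of any of mould_cap_a, mould_cap_b, mould_cap_c in the frame of mould_cap_d above 0.026 m or z of any of mould_cap_b, mould_cap_c, mould_cap_d in the frame of mould_cap_a above 0.026 m).
It fails at once if first round not crosswise: just two neighbouring studs are part way down (10 mm or more) while the other two are not ((height (world z) of each of mould_cap_a, mould_cap_b below 0.104 m and height (world z) of each of mould_cap_c, mould_cap_d above 0.104 m) or (height (world z) of each of mould_cap_a, mould_cap_d above 0.104 m and height (world z) of each of mould_cap_b, mould_cap_c below 0.104 m) or (height (world z) of each of mould_cap_a, mould_cap_b above 0.104 m and height (world z) of each of mould_cap_c, mould_cap_d below 0.104 m) or (height (world z) of each of mould_cap_a, mould_cap_d below 0.104 m and height (world z) of each of mould_cap_b, mould_cap_c above 0.104 m)).
It fails at once if second round not crosswise: just two neighbouring studs are pushed on towards home (28 mm or more) while the other two are not ((height (world z) of each of mould_cap_a, mould_cap_b below 0.086 m and height (world z) of each of mould_cap_c, mould_cap_d above 0.086 m) or (height (world z) of each of mould_cap_a, mould_cap_d above 0.086 m and height (world z) of each of mould_cap_b, mould_cap_c below 0.086 m) or (height (world z) of each of mould_cap_a, mould_cap_b above 0.086 m and height (world z) of each of mould_cap_c, mould_cap_d below 0.086 m) or (height (world z) of each of mould_cap_a, mould_cap_d below 0.086 m and height (world z) of each of mould_cap_b, mould_cap_c above 0.086 m)).
It fails at once if the robot pushes on the blue-capped mould or its caps (over 3 N) (contact force between any of the fingers, the arm and other above 3 N).
It fails at once if the blue-capped mould's lid is moved by more than 10 mm (distance of other_lid from where it was at the start of the episode above 0.01 m).
It also fails if it takes over 58 s, if anything falls off the work surface, if the arm or the gripper's body presses on something with over 40 N, if the wrist force passes 120 N, or if a joint passes its speed limit or range.

## Working session

There is one attempt and no reset: what is moved stays moved. The work goes in short steps, Python scripts to look and compute and a tool call to move; the robot and the scene stay as the last step left them, time stands still between calls to the robot, and variables do not carry over. Pictures are saved under pics/ and viewed, about 8 in all and at most 12, crops included, and the job is handed in when it is done.

Besides the shell and the picture viewer there is one more tool, called after "Emit:" as a command line: name --pt "numbers of a row" for each row, then --argument value for the rest. send_rows: Moves the arm, as the interface text tells. Its arguments: {"type":"object","properties":{"claw":{"type":"array"},"offset":{"type":"array"},"turn":{"type":"array"}},"required":["claw","offset","turn"]}

```bash
mkdir -p pics; ls; python3 - <<'E'
from cell import get_obs,cams,env
import cv2
for n in("scene","top"):
    im=cams.snapshot(n); cv2.imwrite(f"pics/{n}0.png",im[:,:,::-1]); print(n,cams.calibration(n))
o=get_obs();print(o)
E
```

```text
pics
scene {'fx': 533.0968541001802, 'fy': 533.0968541001802, 'cx': 317.8615840268101, 'cy': 233.96601020240018, 'position': array([ 1.12159024, -0.35915977,  0.62644909]), 'rotation': array([[ 4.66859011e-01, -5.18995319e-01,  7.16021314e-01],
       [ 8.84331545e-01,  2.74555872e-01, -3.77593422e-01],
       [-6.18638005e-04,  8.09483126e-01,  5.87142815e-01]])}
top {'fx': 515.8102379403261, 'fy': 515.8102379403261, 'cx': 316.50488365025586, 'cy': 237.39085141081753, 'position': array([0.38999097, 0.00612166, 1.11948516]), 'rotation': array([[ 0.02728078,  0.9989197 , -0.03761915],
       [-0.99958014,  0.02762769,  0.00873272],
       [ 0.00976262,  0.03736512,  0.99925399]])}
{'time': 0.1, 'joints': array([-7.87234796e+01,  1.64509574e+01,  9.04162976e+01, -5.71169680e-04,
        7.32589266e+01, -8.59217717e+00]), 'joint_vel': array([ 0.07719033, -0.05162546, -0.21886032,  0.00884936, -0.01363384,
        0.16344373]), 'tau': array([ 1.02085753e-03, -4.07298160e+01, -2.93698597e+01, -1.43505195e-04,
        3.41494801e-03,  1.07598095e-05]), 'ee_pos': array([ 0.22941495, -0.63457133,  0.40343717]), 'ee_rot': array([[ 3.39868023e-01, -9.40473037e-01, -4.40005970e-04],
       [-9.40470616e-01, -3.39868157e-01,  2.15790169e-03],
       [-2.17899238e-03, -3.19589095e-04, -9.99997575e-01]]), 'wrist_force': array([-0.36331135,  0.65942399, -0.10296734]), 'moment': array([-0.02916735, -0.04207595,  0.00635118]), 'grip_width': 0.08530638068033179}
```

View pics/top0.png

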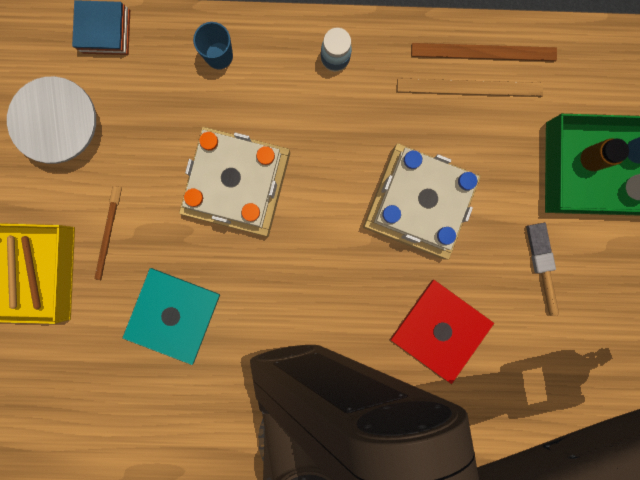

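View pics/scene0.png

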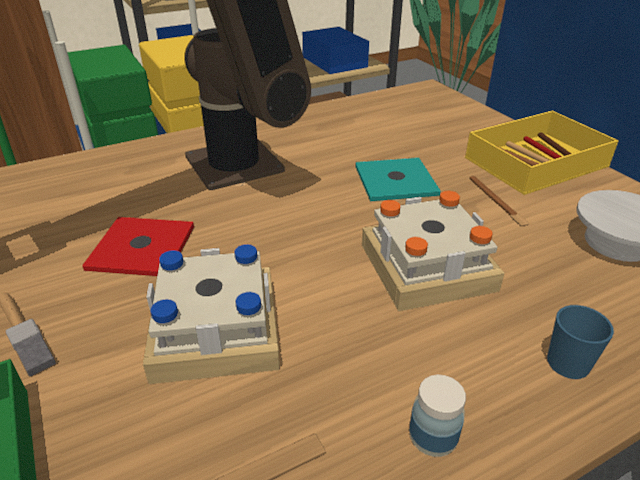

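Candidates: orange-capped mould (top ~231,177; caps 208,141 / 265,156 / 193,198 / 250,212), blue-capped mould (428,198), turquoise plate (171,316), and red plate (442,331). The orange-capped one fits the description. I'll measure its caps next.

```bash
cat > h.py <<'E'
import numpy as np,cv2
from cell import get_obs,cams
def rays(n,uv):
    c=cams.calibration(n);uv=np.atleast_2d(np.float64(uv))
    d=np.c_[(uv[:,0]-c['cx'])/c['fx'],-(uv[:,1]-c['cy'])/c['fy'],-np.ones(len(uv))]@c['rotation'].T
    return c['position'],d
def orange(n,im,amin=60):
    h=cv2.cvtColor(im,cv2.COLOR_RGB2HSV)
    m=cv2.inRange(h,(4,200,120),(14,255,255))
    k,l,s,c=cv2.connectedComponentsWithStats(m)
    return [(c[i],s[i]) for i in range(1,k) if s[i][4]>amin],m
def plane(n,uv,z):
    p,d=rays(n,uv);return p+d*((z-p[2])/d[:,2])[:,None]
def proj(n,X):
    c=cams.calibration(n);q=(np.atleast_2d(X)-c['position'])@c['rotation']
    return np.c_[c['cx']-c['fx']*q[:,0]/q[:,2],c['cy']+c['fy']*q[:,1]/q[:,2]]
E
python3 - <<'E'
from h import *
for n in("top","scene"):
    im=cams.snapshot(n);r,m=orange(n,im)
    for c,s in r: print(n,c.round(1),s,plane(n,c,.111 if n=="top" else .106).round(4)[0])
    if n=="top": cv2.imwrite("pics/crop.png",cv2.resize(im[110:260,150:320,::-1],None,fx=4,fy=4))
E
```

```text
top [207.9 140.3] [199 132  18  18 244] [0.613 0.216 0.111]
top [265.  155.1] [257 147  17  17 233] [0.5869 0.1029 0.111 ]
top [192.8 197.1] [184 189  18  17 245] [0.5002 0.2416 0.111 ]
top [250.1 211.9] [242 204  17  17 234] [0.4744 0.1285 0.111 ]
scene [449.4 198.2] [440 191  19  15 162] [0.501  0.2405 0.106 ]
scene [390.1 207.6] [381 200  19  16 171] [0.4764 0.1269 0.106 ]
scene [480.9 234.6] [471 226  21  18 205] [0.6149 0.2139 0.106 ]
scene [415.7 245.9] [406 238  21  17 224] [0.5897 0.0998 0.106 ]
```

View pics/crop.png

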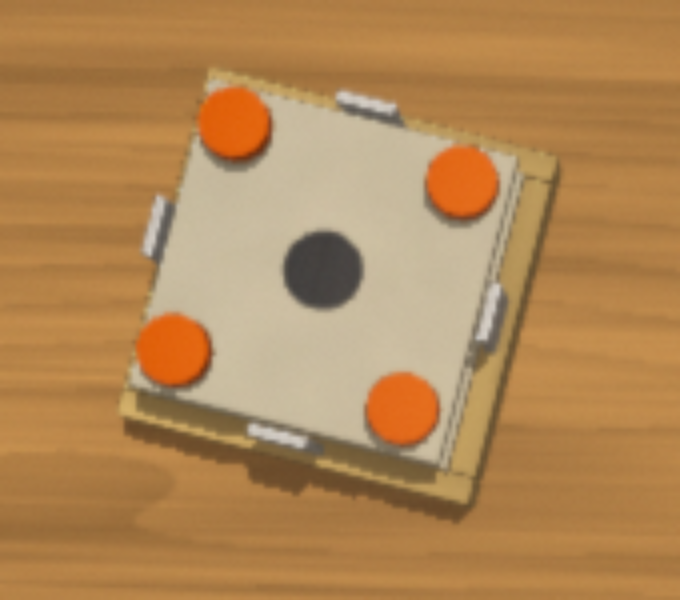

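The crop shows orange caps, with crop pixels (235,123), (462,182), (173,350), (403,408). The views agree to about 3 mm and neighbours measure 116 mm apart. P1 is (0.613,0.215), P4 (0.475,0.128), P2 (0.588,0.102) and P3 (0.500,0.241). The diagonals are P1–P4 and P2–P3. I'll head above P1 with the claw shut.

Emit:
send_rows --claw '[0,0,0,0,0]' --pt "-0.042 -0.041 0" --pt "-0.042 -0.041 0" --pt "-0.042 -0.041 0" --pt "-0.042 -0.041 0" --pt "-0.042 -0.041 0" --turn '[0,0,0,0,0]'

```text
time: 0.82
ee_pos: [0.3513, -0.3657, 0.4046]
ee_rot: [[0.339, -0.941, 0.0], [-0.941, -0.339, 0.0], [0.0, -0.0, -1.0]]
wrist_force: [1.6, 0.1, -1.0]
grip_width: -0.0002
```

Emit:
send_rows --claw '[0,0,0,0,0]' --pt "-0.042 -0.041 0" --pt "-0.042 -0.041 0" --pt "-0.042 -0.041 0" --pt "-0.042 -0.041 0" --pt "-0.042 -0.041 0" --turn '[0,0,0,0,0]'

```text
time: 1.45
ee_pos: [0.4726, -0.0985, 0.4049]
ee_rot: [[0.34, -0.941, 0.001], [-0.941, -0.34, -0.0], [0.001, -0.001, -1.0]]
wrist_force: [0.8, 0.2, -1.0]
grip_width: -0.0001
```

Emit:
send_rows --claw '[0,0,0,0,0]' --pt "-0.042 -0.041 0" --pt "-0.042 -0.041 0" --pt "-0.042 -0.041 0" --pt "-0.042 -0.041 0" --pt "-0.042 -0.041 0" --turn '[0,0,0,0,0]'

```text
time: 2.08
ee_pos: [0.5942, 0.1687, 0.4046]
ee_rot: [[0.34, -0.94, 0.0], [-0.94, -0.34, -0.0], [0.0, -0.0, -1.0]]
wrist_force: [1.3, -1.0, 0.6]
grip_width: -0.0003
```

Emit:
send_rows --claw '[0,0,0,0]' --pt "-0.038 -0.034 0" --pt "0 0 0.055" --pt "0 0 0.05" --pt "0 0 0" --turn '[0,0,0,0]'

```text
time: 2.58
ee_pos: [0.6108, 0.2138, 0.2938]
ee_rot: [[0.34, -0.94, -0.012], [-0.94, -0.34, -0.002], [-0.002, 0.012, -1.0]]
wrist_force: [0.0, 0.5, 0.1]
grip_width: -0.0001
```

```bash
python3 - <<'E'
from h import *
o=get_obs();print(o['ee_pos'],o['wrist_force'])
a=cams.snapshot("top")[90:240,150:320];b=cams.snapshot("scene")[110:300,350:560]
cv2.imwrite("pics/p1.png",np.hstack([cv2.resize(x,(400,400)) for x in(a,b)])[:,:,::-1])
E
```

```text
[0.6108295  0.21384362 0.29381041] [0.04024609 0.4828433  0.11242782]
```

View pics/p1.png

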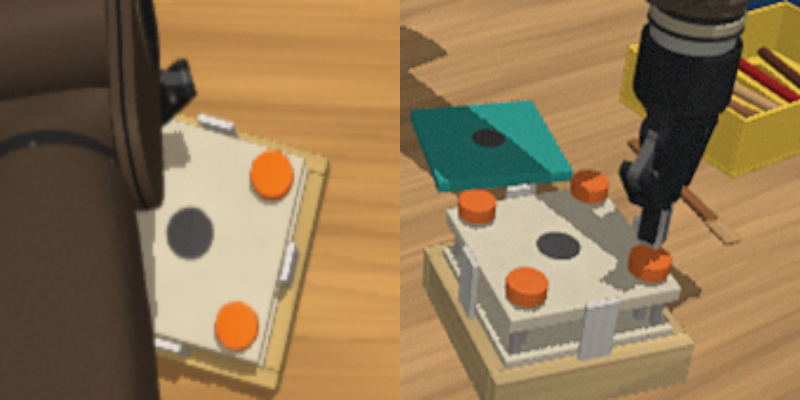

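The finger tips sit centred just over cap P1 (scene crop 650,250). I'll push it half way.

Emit:
send_rows --claw '[0,0,0,0,0]' --pt "0 0 0" --pt "0 0 0.01" --pt "0 0 0.01" --pt "0 0 0.01" --pt "0 0 0" --turn '[0,0,0,0,0]'

```text
time: 3.3
ee_pos: [0.6132, 0.214, 0.2699]
ee_rot: [[0.34, -0.941, 0.002], [-0.941, -0.34, 0.0], [0.0, -0.002, -1.0]]
wrist_force: [1.7, -0.6, 2.6]
grip_width: -0.0002
```

```bash
python3 - <<'E'
from h import *
o=get_obs();print(o['ee_pos'],o['wrist_force'])
b=cams.snapshot("scene")[110:300,350:560]
cv2.imwrite("pics/p2.png",cv2.resize(b,(600,560))[:,:,::-1])
E
```

```text
[0.61318246 0.2139933  0.26989885] [ 1.71081414 -0.59698042  2.56964326]
```

View pics/p2.png

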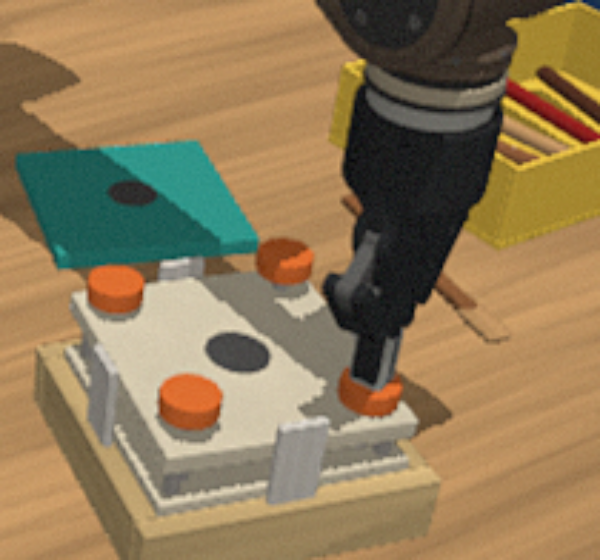

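P1 is down to about 97 mm. Next is P4, the one diagonally opposite.

Emit:
send_rows --claw '[0,0,0,0,0]' --pt "0 0 -0.04" --pt "0.011 0.053 0" --pt "0.012 0.053 0" --pt "0.012 0.053 0" --pt "0 0 0" --turn '[0,0,0,0,0]'

```text
time: 3.98
ee_pos: [0.4712, 0.126, 0.3071]
ee_rot: [[0.338, -0.941, -0.007], [-0.941, -0.338, -0.0], [-0.002, 0.006, -1.0]]
wrist_force: [-0.1, -0.1, -0.2]
grip_width: -0.0003
```

Emit:
send_rows --claw '[0,0,0,0,0]' --pt "0 0 0.01" --pt "0 0 0.01" --pt "0 0 0.01" --pt "0 0 0.01" --pt "0 0 0" --turn '[0,0,0,0,0]'

```text
time: 4.6
ee_pos: [0.4756, 0.1273, 0.2689]
ee_rot: [[0.34, -0.94, -0.001], [-0.94, -0.34, -0.0], [-0.0, 0.001, -1.0]]
wrist_force: [-0.4, 1.3, 0.8]
grip_width: 0.0001
```

```bash
python3 - <<'E'
from h import *
o=get_obs();print(o['ee_pos'],o['wrist_force'])
b=cams.snapshot("scene")[110:300,350:560]
cv2.imwrite("pics/p3.png",cv2.resize(b,(600,560))[:,:,::-1])
E
```

```text
[0.47562015 0.12732541 0.26893079] [-0.36076183  1.2662805   0.80138208]
```

View pics/p3.png

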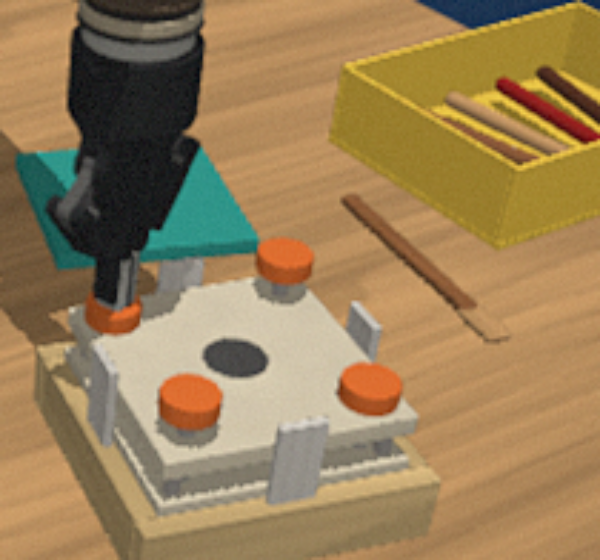

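P4 is at about 96 mm and the fingers are on its cap. Next is P2.

Emit:
send_rows --claw '[0,0,0,0,0]' --pt "0 0 -0.04" --pt "0.021 -0.032 0" --pt "0.021 -0.032 0" --pt "0.02 -0.033 0" --pt "0 0 0" --turn '[0,0,0,0,0]'

```text
time: 5.28
ee_pos: [0.5894, 0.1011, 0.3093]
ee_rot: [[0.339, -0.941, 0.0], [-0.941, -0.339, -0.0], [0.0, -0.0, -1.0]]
wrist_force: [-0.7, 0.1, 0.3]
grip_width: -0.0002
```

Emit:
send_rows --claw '[0,0,0,0,0]' --pt "0 0 0.01" --pt "0 0 0.01" --pt "0 0 0.01" --pt "0 0 0.01" --pt "0 0 0" --turn '[0,0,0,0,0]'

```text
time: 5.9
ee_pos: [0.5868, 0.102, 0.2688]
ee_rot: [[0.34, -0.94, -0.001], [-0.94, -0.34, 0.0], [-0.0, 0.001, -1.0]]
wrist_force: [0.1, 0.4, -0.3]
grip_width: 0.0003
```

Emit:
send_rows --claw '[0,0,0,0,0]' --pt "0 0 -0.04" --pt "-0.053 0.012 0" --pt "-0.053 0.012 0" --pt "-0.053 0.012 0" --pt "0 0 0" --turn '[0,0,0,0,0]'

```text
time: 6.52
ee_pos: [0.4973, 0.2414, 0.3093]
ee_rot: [[0.345, -0.939, -0.001], [-0.939, -0.345, 0.0], [-0.0, 0.001, -1.0]]
wrist_force: [-0.2, 0.0, -0.1]
grip_width: 0.0001
```

Emit:
send_rows --claw '[0,0,0,0,0]' --pt "0 0 0.01" --pt "0 0 0.01" --pt "0 0 0.01" --pt "0 0 0.01" --pt "0 0 0" --turn '[0,0,0,0,0]'

```text
time: 7.15
ee_pos: [0.4999, 0.2382, 0.2687]
ee_rot: [[0.338, -0.941, -0.001], [-0.941, -0.338, -0.0], [-0.0, 0.001, -1.0]]
wrist_force: [-0.6, -0.8, 0.6]
grip_width: 0.0001
```

```bash
python3 - <<'E'
from h import *
o=get_obs();print(o['ee_pos'],o['wrist_force'])
im=cams.snapshot("scene")
for c,s in orange("scene",im,40)[0]: print(c.round(1),s)
for P in((.613,.215),(.475,.128),(.588,.102),(.500,.241)):print(P,[proj("scene",(*P,z-.007))[0].round(1) for z in(.111,.096)])
cv2.imwrite("pics/p4.png",cv2.resize(im[110:300,350:560],(600,560))[:,:,::-1])
E
```

```text
[0.49991918 0.23818036 0.26869202] [-0.6283075  -0.80719701  0.61823185]
[447.9 208.5] [439 202  19  12 107]
[389.5 215.2] [381 208  18  15 163]
[478.7 241.9] [469 234  21  17 203]
[415.2 253.6] [405 245  21  18 212]
(0.613, 0.215) [array([480.4, 234.8]), array([478.8, 242. ])]
(0.475, 0.128) [array([390.1, 208. ]), array([389.5, 215. ])]
(0.588, 0.102) [array([416.1, 245.9]), array([415.1, 253.2])]
(0.5, 0.241) [array([449.1, 198.8]), array([447.9, 205.7])]
```

View pics/p4.png

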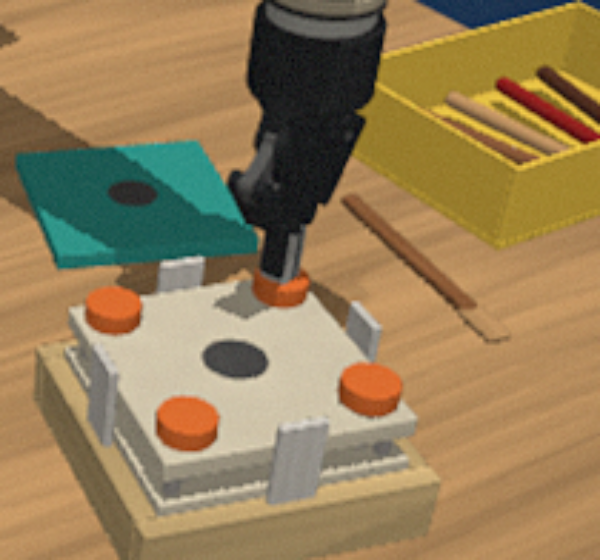

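All four caps are within about 1 px of the 96 mm prediction; P3 is partly hidden by the fingers. I'll hold briefly so the half-way stage counts. The second round starts here at P3.

Emit:
send_rows --claw '[0,0,0,0,0]' --pt "0 0 0" --pt "0 0 0" --pt "0 0 0.007" --pt "0 0 0.007" --pt "0 0 0.003" --turn '[0,0,0,0,0]'

```text
time: 7.82
ee_pos: [0.5001, 0.2392, 0.2545]
ee_rot: [[0.34, -0.94, 0.001], [-0.94, -0.34, -0.0], [0.0, -0.001, -1.0]]
wrist_force: [-5.1, -1.8, 13.5]
grip_width: 0.0001
```

Emit:
send_rows --claw '[0,0,0]' --pt "0 0 0.001" --pt "0 0 0" --pt "0 0 0" --turn '[0,0,0]'

```text
time: 8.2
ee_pos: [0.5001, 0.2392, 0.2542]
ee_rot: [[0.34, -0.94, 0.001], [-0.94, -0.34, -0.0], [0.0, -0.0, -1.0]]
wrist_force: [-4.4, -1.5, 12.6]
grip_width: 0.0002
```

Emit:
send_rows --claw '[0,0,0,0]' --pt "0 0 0.002" --pt "0 0 0.002" --pt "0 0 0" --pt "0 0 0" --turn '[0,0,0,0]'

```text
time: 8.7
ee_pos: [0.5003, 0.2393, 0.2516]
ee_rot: [[0.341, -0.94, -0.0], [-0.94, -0.341, -0.001], [0.001, 0.0, -1.0]]
wrist_force: [-8.4, -3.9, 18.4]
grip_width: 0.0001
```

P3 is home at about 78.6 mm. Next is P2, its diagonal.

Emit:
send_rows --claw '[0,0,0,0,0]' --pt "0 0 -0.06" --pt "0.053 -0.012 0" --pt "0.053 -0.012 0" --pt "0.053 -0.012 0" --pt "0 0 0" --turn '[0,0,0,0,0]'

```text
time: 9.32
ee_pos: [0.589, 0.0988, 0.3078]
ee_rot: [[0.336, -0.942, 0.001], [-0.942, -0.336, -0.0], [0.001, -0.001, -1.0]]
wrist_force: [0.7, 1.9, -0.3]
grip_width: -0.0
```

Emit:
send_rows --claw '[0,0,0,0,0]' --pt "0 0 0.02" --pt "0 0 0.014" --pt "0 0 0.008" --pt "0 0 0.006" --pt "0 0 0.005" --turn '[0,0,0,0,0]'

```text
time: 9.95
ee_pos: [0.5863, 0.1028, 0.2546]
ee_rot: [[0.341, -0.94, -0.006], [-0.94, -0.341, 0.0], [-0.002, 0.005, -1.0]]
wrist_force: [-6.0, 0.0, 7.1]
grip_width: 0.0001
```

Emit:
send_rows --claw '[0,0,0,0,0]' --pt "0 0 0.003" --pt "0 0 0.002" --pt "0 0 0.002" --pt "0 0 0" --pt "0 0 0" --turn '[0,0,0,0,0]'

```text
time: 10.58
ee_pos: [0.5867, 0.1029, 0.2514]
ee_rot: [[0.342, -0.94, -0.007], [-0.94, -0.342, -0.0], [-0.002, 0.007, -1.0]]
wrist_force: [-13.8, -0.5, 22.8]
grip_width: -0.0004
```

P2 is home. P1 and then P4.

Emit:
send_rows --claw '[0,0,0,0,0]' --pt "0 0 -0.06" --pt "-0.048 -0.031 0" --pt "-0.048 -0.031 0" --pt "0 0 0" --pt "0 0 0" --turn '[0,0,0,0,0]'

```text
time: 11.2
ee_pos: [0.6125, 0.2137, 0.3068]
ee_rot: [[0.341, -0.94, -0.001], [-0.94, -0.341, -0.001], [0.0, 0.001, -1.0]]
wrist_force: [-0.3, -0.4, 0.7]
grip_width: -0.0
```

Emit:
send_rows --claw '[0,0,0,0,0]' --pt "0 0 0.02" --pt "0 0 0.014" --pt "0 0 0.008" --pt "0 0 0.006" --pt "0 0 0.005" --turn '[0,0,0,0,0]'

```text
time: 11.82
ee_pos: [0.6128, 0.2122, 0.2546]
ee_rot: [[0.339, -0.941, -0.004], [-0.941, -0.339, -0.002], [0.0, 0.004, -1.0]]
wrist_force: [-3.7, -2.1, 5.0]
grip_width: -0.0003
```

Emit:
send_rows --claw '[0,0,0,0,0]' --pt "0 0 0.003" --pt "0 0 0.002" --pt "0 0 0.002" --pt "0 0 0" --pt "0 0 0" --turn '[0,0,0,0,0]'

```text
time: 12.45
ee_pos: [0.6131, 0.2124, 0.2515]
ee_rot: [[0.34, -0.94, -0.005], [-0.94, -0.34, -0.002], [0.001, 0.005, -1.0]]
wrist_force: [-11.6, -3.8, 18.8]
grip_width: -0.0
```

Emit:
send_rows --claw '[0,0,0,0,0]' --pt "0 0 -0.06" --pt "0.011 0.053 0" --pt "0.011 0.053 0" --pt "0.011 0.053 0" --pt "0 0 0" --turn '[0,0,0,0,0]'

```text
time: 13.08
ee_pos: [0.4711, 0.1267, 0.3052]
ee_rot: [[0.338, -0.941, -0.005], [-0.941, -0.338, -0.0], [-0.001, 0.005, -1.0]]
wrist_force: [0.9, 0.4, 0.6]
grip_width: 0.0003
```

Emit:
send_rows --claw '[0,0,0,0,0]' --pt "0 0 0.02" --pt "0 0 0.014" --pt "0 0 0.008" --pt "0 0 0.006" --pt "0 0 0.005" --turn '[0,0,0,0,0]'

```text
time: 13.7
ee_pos: [0.4752, 0.1281, 0.255]
ee_rot: [[0.34, -0.94, -0.002], [-0.94, -0.34, -0.001], [-0.0, 0.002, -1.0]]
wrist_force: [-3.7, -0.7, 5.2]
grip_width: 0.0002
```

Emit:
send_rows --claw '[0,0,0,0,0]' --pt "0 0 0.003" --pt "0 0 0.002" --pt "0 0 0.003" --pt "0 0 0" --pt "0 0 0" --turn '[0,0,0,0,0]'

```text
time: 14.32
ee_pos: [0.4758, 0.1282, 0.2513]
ee_rot: [[0.341, -0.94, -0.005], [-0.94, -0.341, -0.002], [-0.0, 0.005, -1.0]]
wrist_force: [-14.7, -2.4, 29.7]
grip_width: -0.0003
```

Emit:
send_rows --claw '[0,0,0,0,0]' --pt "0 0 -0.06" --pt "0 0 -0.06" --pt "0 0 -0.06" --pt "0 0 0" --pt "0 0 0" --turn '[0,0,0,0,0]'

```text
time: 14.95
ee_pos: [0.4749, 0.1281, 0.4264]
ee_rot: [[0.34, -0.94, -0.0], [-0.94, -0.34, 0.0], [-0.0, 0.0, -1.0]]
wrist_force: [0.2, -0.6, -0.6]
grip_width: 0.0002
```

```bash
python3 - <<'E'
from h import *
im=cams.snapshot("scene")
for c,s in orange("scene",im,40)[0]: print(c.round(1),s)
for P in((.613,.215),(.475,.128),(.588,.102),(.500,.241)):print(P,[proj("scene",(*P,z-.007))[0].round(1) for z in(.096,.083,.078)])
cv2.imwrite("pics/p5.png",cv2.resize(im[90:390,130:560],(800,558))[:,:,::-1])
E
```

```text
[446.8 212.8] [438 206  19  15 166]
[389.  222.6] [380 216  18  15 152]
[477.  250.1] [467 242  21  17 196]
[414.2 261.4] [404 253  21  18 223]
(0.613, 0.215) [array([478.8, 242. ]), array([477.4, 248.1]), array([476.9, 250.4])]
(0.475, 0.128) [array([389.5, 215. ]), array([388.9, 220.9]), array([388.7, 223.2])]
(0.588, 0.102) [array([415.1, 253.2]), array([414.3, 259.4]), array([414. , 261.8])]
(0.5, 0.241) [array([447.9, 205.7]), array([446.9, 211.6]), array([446.6, 213.8])]
```

View pics/p5.png

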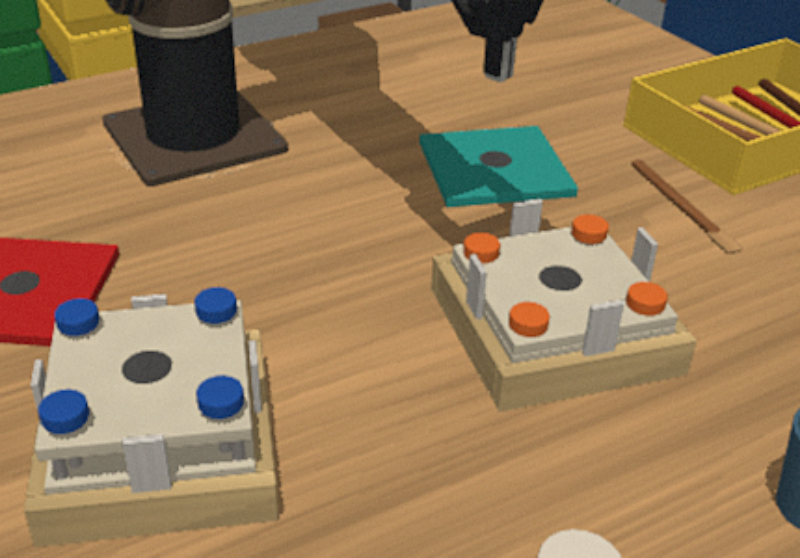

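The lid is flat and all four caps read home, but P3 reads about 1 px (2 mm) high. I'll give P3 one more press to be sure.

Emit:
send_rows --claw '[0,0,0,0,0]' --pt "-0.048 -0.03 0" --pt "-0.048 -0.03 0" --pt "0 0 0.06" --pt "0 0 0.055" --pt "0 0 0.03" --turn '[0,0,0,0,0]'

```text
time: 15.62
ee_pos: [0.4965, 0.2384, 0.2753]
ee_rot: [[0.34, -0.94, -0.01], [-0.94, -0.34, -0.003], [-0.001, 0.01, -1.0]]
wrist_force: [0.7, -0.4, 0.1]
grip_width: -0.0
```

Emit:
send_rows --claw '[0,0,0,0,0]' --pt "0 0 0.015" --pt "0 0 0.01" --pt "0 0 0.006" --pt "0 0 0.004" --pt "0 0 0" --turn '[0,0,0,0,0]'

```text
time: 16.25
ee_pos: [0.4991, 0.2389, 0.2514]
ee_rot: [[0.341, -0.94, -0.003], [-0.94, -0.341, -0.001], [0.0, 0.003, -1.0]]
wrist_force: [-10.9, -3.8, 19.8]
grip_width: 0.0006
```

P3 stops at the same height as the others (0.2514), so it is on its stop. I'll lift clear, check and hand in.

Emit:
send_rows --claw '[0,0,0,0,0]' --pt "0 0 -0.06" --pt "0 0 -0.06" --pt "0 0 -0.06" --pt "0 0 0" --pt "0 0 0" --turn '[0,0,0,0,0]'

```text
time: 16.88
ee_pos: [0.4984, 0.2386, 0.4275]
ee_rot: [[0.34, -0.941, 0.002], [-0.941, -0.34, 0.001], [0.0, -0.002, -1.0]]
wrist_force: [-0.7, -0.5, -0.5]
grip_width: 0.0002
```

```bash
python3 - <<'E'
from h import *
from cell import env
im=cams.snapshot("scene")
for c,s in orange("scene",im,40)[0]: print(c.round(1),s)
print(get_obs()['ee_pos']); print(env.finish_job())
E
```

```text
[446.7 213.8] [438 207  19  15 167]
[388.9 222.5] [380 216  18  15 163]
[477.4 250.1] [468 242  20  17 205]
[414.1 261. ] [404 253  21  18 221]
[0.49824946 0.23857942 0.42595069]
the job is handed in; nothing more can be done
None
```

The orange-capped mould is closed, and I handed the job in at about 17 s; it gave no verdict. I pushed the studs with shut fingers in two crosswise rounds. The first was half way, to about 96 mm, in the order P1, P4, P2, P3. The second was fully home, in the order P3, P2, P1, P4.

- **Caps:** at their stops the fingertips stood at about 78.5 mm, with 19 to 30 N on the wrist. The last image puts all four caps within 1 px (about 2 mm) of the 78 mm prediction.
- **P3:** it read about 2 mm high after the second round. I pressed it once more and it then read 78 mm.
- **Lid and other mould:** the orange mould's lid looked flat and seated in the picture taken before that last press. The blue-capped mould looked undisturbed there too. I judged both by eye and took no measurement.
- **Arm:** it was lifted about 170 mm clear of the mould before hand-in.

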